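Tuck the drip strip under the splash plate and hold it down

TASK

Take the L-shaped metal drip strip by its upright lip and lay its flat leaf on the white sprung bed of the drip stand, leaf towards the hinged splash plate, squarely and centred between the stand's cheeks. Slide the leaf's free edge about 2 cm under the low front edge of the splash plate without lifting the plate, and finish still gripping the strip and pressing it down flat so that the bed gives about half a centimetre, never all the way to its stop. Leave the other things alone.

Things in the scene. Friction and masses are not known exactly. Their poses are not given: they have to be found in the camera images.
- strip_lip (a point): Centre (half-way up) of the upright lip of the loose aluminium drip strip: grip here. L-shaped, 0.1 kg, 90 mm deep (x), 150 mm wide (y); starts leaf down on the chest top, left or right of the middle. Lip: 10 mm thick (x), 150 mm long (y), 44 mm high, its foot level with the leaf's underside, 22 mm below this point. Leaf: 4 mm thick, from the lip along +x. z up.
- strip_edge (a point): Middle of the leaf's free edge at its underside: 85 mm in +x and 22 mm down from strip_lip. Same axes as the strip.
- lap (a point): Fixed point of the drip stand, straight below the middle of the splash plate's front edge, level with the top of the unpressed bed, 32 mm above the chest top. x: direction of tucking, from the open front to the hinge; y along the plate's edge; z up. The stand is fixed, on the other side of the middle from the strip, 168 mm deep (x -90 to +78 mm from here), 210 mm wide; its front has no rim.
- bed_top (a point): Centre of the top of the bed, a white level plate on rubber springs, 125 mm deep (stand x) by 176 mm wide: it reaches from 85 mm in front of lap to 40 mm behind it. It goes down with the bed.
- plate_edge (a point): Middle of the underside of the splash plate's front edge: 8 mm above the unpressed bed at rest (the leaf is 4 mm thick). From here the bare aluminium plate rises backwards at 26 degrees to its hinge, between two upright grey cheeks (inner faces at y +-97 mm of lap, x +8 to +78 mm, tops 86 mm above the chest top).
- bed (a joint): How far the bed is pressed down, m: 0 at rest, stop at 0.012. It only moves straight down, staying level, on springs of 1000 N/m (about 1 N per mm; the strip's own weight gives about 1 mm).
- plate (a joint): Angle of the hinged aluminium splash plate (184 mm wide, 76 mm from hinge to front edge, 0.12 kg), rad: 0 as it hangs on its stop, grows as its front edge is lifted (0.08 is 6 mm at the edge). It lifts at about half a newton.
- tweezers: bystander: steel tweezers, 123 mm long, lying across the front of the chest top in the middle; origin under its centre
- cal_weight: bystander: small metal calibration weight, 19 mm wide, 26 mm high, near the middle line; origin under its centre
- lamp_cap: bystander: glass snuffer cap, 34 mm wide, 31 mm high, near the middle line further back; origin under its centre
- spirit_lamp: bystander: round glass spirit lamp, 73 mm wide, 72 mm high, at the left side; origin under its centre
- syringe: bystander: syringe, 124 mm long, lying at the left side; origin under its centre
- tape_roll: bystander: roll of brown tape, 96 mm wide, 48 mm high, at the right side; origin under its centre
- stopper_0: bystander: black rubber stopper, 26 mm, at the right side; origin under its centre

How it is judged (in metres and radians):
At the end, for the whole second after the job is handed in: The strip's leaf lies flat on the bed (tilt under 0.06 rad), its free edge 10 to 33 mm past the splash plate's front edge and below it, centred within 15 mm and square within 0.12 rad, the plate down (under 0.04 rad); the gripper still holds the strip and presses the bed down by 2.5 to 11.5 mm (x of strip_edge in the frame of lap between 0.01 and 0.033 m and y of strip_edge in the frame of lap between -0.015 and 0.015 m and x of strip_lip in the frame of lap below -0.04 m and z of strip_edge in the frame of lap below 0.002 m and angle between the x axis of strip_lip and the x axis of lap, either way round below 0.12 rad and angle between strip_lip's own z axis and vertical below 0.06 rad and value of joint bed between 0.0025 and 0.0115 m and contact force between strip and bed above 2 N and contact force between the fingers and strip above 1 N and value of joint plate below 0.04 rad); the arm keeps its last pose, push and grip.
It fails at once if the splash plate is lifted (more than 0.08 rad, 6 mm at its edge) (value of joint plate above 0.08 rad).
It fails at once if the bed is pressed to its stop (value of joint bed above 0.0118 m).
It fails at once if a bystander is moved more than 30 mm (distance of any of tweezers, cal_weight, lamp_cap, spirit_lamp, syringe, tape_roll, stopper_0 from where it was at the start of the episode above 0.03 m).
It also fails if it takes over 42 s, if anything falls off the work surface, if the arm or the gripper's body presses on something with over 40 N, if the wrist force passes 120 N, or if a joint passes its speed limit or range.

ROBOT

A 7-joint arm with a two-finger parallel gripper is mounted at the origin on a cart in front of the work surface, level with it; the furniture and walls round the work are solid. World frame = base frame: x ahead of the robot, y to its left, z up, the work surface at z = 0. Lengths are in m, angles in degrees, forces in N, time in s.
With the tool pointing down it reaches from about 0.425 to 1.025 m from the base axis. Payload 9.4 kg.
Tool frame: the origin (TCP) lies midway between the tips of the shut fingers; the grasp point (between the pads) lies 19 mm behind it (arm.tcp_to_grasp is the distance from the TCP to the grasp point, in m); z points along the fingers, x is the direction in which the jaws open and shut, and the axes are right-handed (so a half turn about z gives the same grasp; the last joint's range is limited). The gripper opens to 93 mm and grips with 3 to 60 N. Pads are 15 mm wide; open, the fingers measure 128 mm over their backs; the gripper's body (75 mm by 188 mm) begins 65 mm behind the grasp point.
Start: joints at [58.745, 34.337, -0.143, 91.639, 0.103, 54.024, -4.572], TCP at [0.328, -0.647, 0.219] pointing down, gripper open.
Joint ranges: [-147.43, 147.43], [-19.82, 112.94], [-74.19, 73.91], [6.32, 146.72], [-59.91, 239.91], [6.04, 106.73], [-150.56, 150.56]. Speed limits (degrees/s): [127.2, 127.2, 172.46, 172.46, 180, 180, 180].

INTERFACE

Orientations are given as a 3x3 rotation matrix whose columns are the frame's x, y, z axes.
In Python, from workcell import arm gives the robot as it stands.
- The arm moves only by the tool step_arm, never from a script. Its argument "targets" is a list of rows, each an object of numbers: "dx", "dy", "dz": the shift along the tool's x, y, z in cm; "wx", "wy", "wz": the turn, a rotation vector about the tool's x, y, z in rad; "claw": the finger opening in cm, from 0 to 9.3. A call has 1 to 10 rows; each row is the pose to reach, as a shift and turn from the pose measured when the call began, along the tool's axes at that moment; what a row does not reach only later rows make up. A row lasts 1/10 s, in which the tool goes at most 50 mm and 8.59 degrees, less where a joint would pass 70% of its speed; a pose out of reach is approached as far as the arm can. A call with a gripper value outside its range is refused whole. The fingers move at their own pace and stop on an object; the grip force is fixed at half the most. Time passes only in rows, so rows that repeat a pose let the fingers close. It gives the time, the measured TCP pose, the force and the opening at its end, in the units of the state.
- arm.get_state(): the state, without advancing time (a new reading comes with each control period).
- arm.snapshot(name): name is "side" or "top" or "wrist"; returns a dict with "pixels" (420x560x3 uint8, blue, green, red), "vertical_fov" (degrees; the focal length in pixels is half the picture's height over the tangent of half this angle, whatever the lens; pixels are square), "cx", "cy" (the principal point, pixels), "R" (3x3) and "t" (3): a world point X has camera coordinates R X + t. Camera axes: x right, y down, z forward; pixel columns grow to the right and rows downward; lengths in m; the calibration is good to about 2 mm. A picture is of the moment at which its call begins. There is no depth.
- arm.job_done(): hands the job in, once; it reports no verdict.
The state is a dict: "time": time; "qpos": joint angles; "joint_velocities": joint speeds; "tau": joint torques, N m; "tool_pos": TCP position; "tool_rot": TCP orientation; "ft_force": force on the tool from outside, world axes, zero at the start; "torque": the same for the moment, N m; "gripper_width": finger opening in m.
Only numpy, scipy, OpenCV 4.12 (cv2) and the standard library are available. Lean on these libraries where they do the work, as an engineer would, in place of code of your own. Each camera call takes 0.05 s, during which the arm holds its last target. There are 200 camera calls.

## Working session

There is one attempt and no reset: what is moved stays moved. The work goes in short steps, Python scripts to look and compute and a tool call to move; the robot and the scene stay as the last step left them, time stands still between calls to the robot, and variables do not carry over. Pictures are saved under pics/ and viewed, about 8 in all and at most 12, crops included, and the job is handed in when it is done.

Besides the shell and the picture viewer there is one more tool, called after "Emit:" by a JSON object that holds its "api" and its "payload", one argument or row to a line. step_arm: Moves the arm, as the interface text tells. Its arguments: {"type":"object","properties":{"targets":{"type":"array","items":{"type":"object","properties":{"dx":{"type":"number"},"dy":{"type":"number"},"dz":{"type":"number"},"wx":{"type":"number"},"wy":{"type":"number"},"wz":{"type":"number"},"claw":{"type":"number"}}}}},"required":["targets"]}

```bash
mkdir -p pics; ls
cat > h.py <<'E'
import numpy as np, cv2, pickle
from workcell import arm
def snap(n,f=None):
    s=arm.snapshot(n); s['pixels']=np.array(s['pixels'],np.uint8)
    s['R']=np.array(s['R']);s['t']=np.array(s['t'])
    if f: cv2.imwrite(f'pics/{f}.png',s['pixels']); pickle.dump(s,open(f'pics/{f}.pkl','wb'))
    return s
def ld(f): return pickle.load(open(f'pics/{f}.pkl','rb'))
def foc(s): return s['pixels'].shape[0]/2/np.tan(np.radians(s['vertical_fov'])/2)
def ray(s,u,v):
    d=s['R'].T@np.array([(u-s['cx'])/foc(s),(v-s['cy'])/foc(s),1.]); return -s['R'].T@s['t'],d/np.linalg.norm(d)
def onz(s,u,v,z):
    c,d=ray(s,u,v); return c+d*(z-c[2])/d[2]
def proj(s,X):
    p=s['R']@np.array(X,float)+s['t']; return np.array([s['cx'],s['cy']])+foc(s)*p[:2]/p[2]
def tri(obs):
    A=np.zeros((3,3));b=np.zeros(3);L=[]
    for s,u,v in obs:
        c,d=ray(s,u,v);P=np.eye(3)-np.outer(d,d);A+=P;b+=P@c
    X=np.linalg.solve(A,b); return X,[np.round(proj(s,X)-[u,v],1) for s,u,v in obs]
E
python3 - <<'E'
from h import *
for n in ['top','side']:
    s=snap(n,n+'0'); print(n,s['vertical_fov'],s['cx'],s['cy'],-s['R'].T@s['t'],s['R'].round(2).tolist())
st=arm.get_state(); print({k:np.round(v,3).tolist() for k,v in st.items()}, arm.tcp_to_grasp)
E
```

```text
pics
top 44.430855944990086 279.3156892127729 201.67628887203284 [-0.07652285  0.00244979  1.646237  ] [[-0.01, -1.0, -0.0], [-0.94, 0.01, -0.33], [0.33, -0.0, -0.94]]
side 48.71222451594244 276.6901327499279 212.24015076427264 [0.08414143 0.83908475 0.86269808] [[-0.9, -0.44, -0.0], [-0.28, 0.58, -0.76], [0.33, -0.69, -0.65]]
{'time': 0.1, 'qpos': [58.744, 34.381, -0.144, 91.676, 0.104, 54.023, -4.575], 'joint_velocities': [-0.08, -0.129, 0.033, -0.166, -0.022, 0.091, -0.018], 'tau': [0.006, -76.656, 1.502, -25.294, -0.052, 0.014, 0.0], 'tool_pos': [0.327, -0.646, 0.218], 'tool_rot': [[0.452, -0.892, -0.001], [-0.892, -0.452, 0.001], [-0.001, 0.0, -1.0]], 'ft_force': [-0.12, 0.208, 0.211], 'torque': [0.027, -0.015, -0.024], 'gripper_width': 0.093} 0.0188
```

View pics/top0.png

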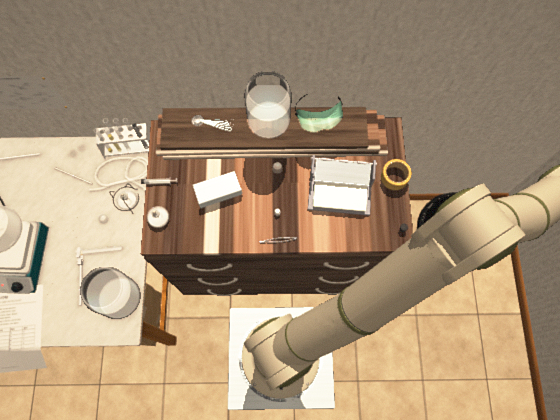

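View pics/side0.png

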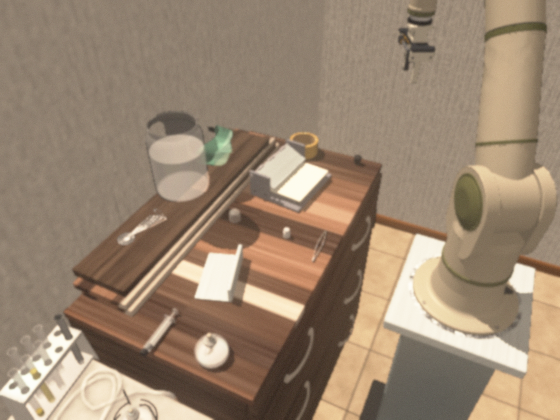

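Run:
```python
from h import *
a=ld('top0')['pixels'][145:225,185:385]; b=ld('side0')['pixels'][130:310,180:345]
A=cv2.resize(a,None,fx=4,fy=4,interpolation=cv2.INTER_CUBIC);cv2.imwrite('pics/c1.png',A)
B=cv2.resize(b,None,fx=3.3,fy=3.3,interpolation=cv2.INTER_CUBIC);cv2.imwrite('pics/c2.png',B);print(A.shape,B.shape)
```

```text
(320, 800, 3) (594, 544, 3)
```

View pics/c1.png

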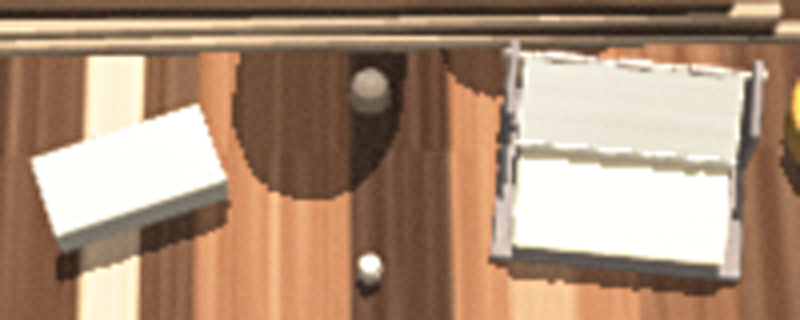

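View pics/c2.png

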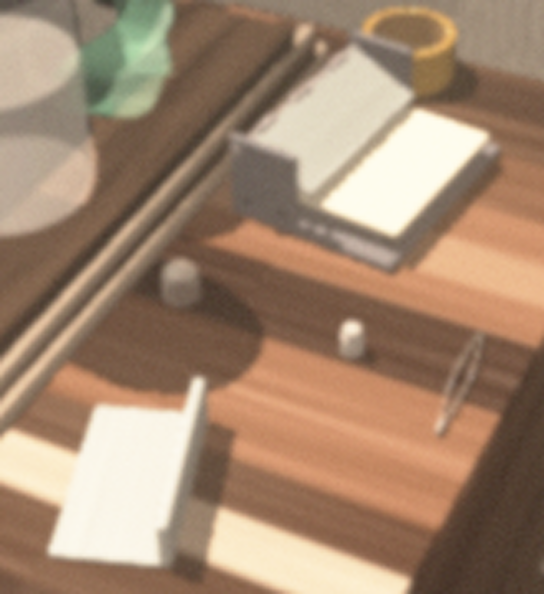

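Run:
```python
from h import *
T=ld('top0');S=ld('side0')
t=lambda u,v:(T,185+(u+.5)/4-.5,145+(v+.5)/4-.5)
s=lambda u,v:(S,180+(u+.5)/3.3-.5,130+(v+.5)/3.3-.5)
P=dict(leafL=(t(33,157),s(50,553)),leafR=(t(198,105),s(97,405)),lipTopR=(t(226,180),s(205,378)),lipTopL=(t(56,236),s(163,528)),lipBotL=(t(63,250),s(170,565)),
bedFL=(t(513,246),s(398,237)),bedFR=(t(726,265),s(490,137)),plL=(t(520,152),s(302,193)),plR=(t(738,172),s(413,97)),hingeL=(t(526,57),s(240,140)),)
for k,v in P.items():
    X,e=tri(v); print(k,X.round(4),[q.tolist() for q in e])
for k,z in dict(leafL=.004,leafR=.004,lipTopR=.044,lipTopL=.044,bedFL=.032,bedFR=.032,plL=.042,plR=.042).items(): print(k,*[onz(*o,z).round(4) for o in P[k]])
```

```text
leafL [0.5674 0.2919 0.0039] [[0.1, 0.4], [-0.5, -0.2]]
leafR [0.615  0.1516 0.0042] [[0.0, 0.0], [-0.1, -0.0]]
lipTopR [0.5306 0.1236 0.0445] [[-0.0, -0.1], [0.1, 0.1]]
lipTopL [0.485  0.2638 0.0418] [[-0.1, -0.4], [0.5, 0.2]]
lipBotL [0.4843 0.2635 0.0027] [[0.0, 0.1], [-0.1, -0.1]]
bedFL [ 0.474  -0.1144  0.0291] [[0.0, 0.1], [-0.1, -0.1]]
bedFR [ 0.4561 -0.2905  0.0273] [[-0.0, -0.0], [0.0, 0.0]]
plL [ 0.5621 -0.1214  0.0389] [[-0.4, -2.2], [2.3, 1.1]]
plR [ 0.5376 -0.3038  0.039 ] [[-0.2, -1.0], [1.0, 0.5]]
hingeL [ 0.6296 -0.1271  0.0736] [[-0.2, -1.1], [1.1, 0.5]]
leafL [0.5688 0.2923 0.004 ] [0.5659 0.292  0.004 ]
leafR [0.6152 0.1517 0.004 ] [0.6149 0.1515 0.004 ]
lipTopR [0.5304 0.1236 0.044 ] [0.5312 0.1232 0.044 ]
lipTopL [0.4829 0.2632 0.044 ] [0.4853 0.2653 0.044 ]
bedFL [ 0.4734 -0.1142  0.032 ] [ 0.4723 -0.111   0.032 ]
bedFR [ 0.4545 -0.2896  0.032 ] [ 0.4541 -0.2842  0.032 ]
plL [ 0.553  -0.1222  0.042 ] [ 0.5686 -0.1195  0.042 ]
plR [ 0.5328 -0.3034  0.042 ] [ 0.5398 -0.3007  0.042 ]
```

```bash
cat >> h.py <<'E'
from scipy.spatial.transform import Rotation as Ro
def go(p,th,st=None):
    st=st or arm.get_state(); R=np.array(st['tool_rot']); th=np.radians(th); c,s=np.cos(th),np.sin(th)
    G=np.array([[c,s,0],[s,-c,0],[0,0,-1.]])
    d=R.T@(np.array(p)-st['tool_pos'])*100; w=Ro.from_matrix(R.T@G).as_rotvec()
    print('cm',d.round(2),'w',w.round(4),'| t',st['time'],'tcp',np.round(st['tool_pos'],4),'F',np.round(st['ft_force'],1),'g',st['gripper_width'])
def fr(x,y,z,o,yaw):
    a=np.radians(yaw);c,s=np.cos(a),np.sin(a); return np.array([o[0]+c*x-s*y,o[1]+s*x+c*y,z])
E
python3 - <<'E'
from h import *
go([.51,.194,.2],18.7)
E
```

```text
cm [-66.72 -54.27   1.87] w [-9.0000e-04  1.3000e-03 -1.4284e+00] | t 0.1 tcp [ 0.3273 -0.6464  0.2178] F [-0.1  0.2  0.2] g 0.09288173192982005
```

Emit:
{"api": "step_arm", "payload": {
  "targets": [
    {"dx": -4, "dy": -3.2, "dz": 0, "wz": -0.09, "claw": 5},
    {"dx": -8, "dy": -6.4, "dz": 0, "wz": -0.18, "claw": 5},
    {"dx": -12, "dy": -9.6, "dz": 0, "wz": -0.27, "claw": 5},
    {"dx": -16, "dy": -12.8, "dz": 0, "wz": -0.36, "claw": 5},
    {"dx": -20, "dy": -16, "dz": 0, "wz": -0.45, "claw": 5},
    {"dx": -24, "dy": -19.2, "dz": 0, "wz": -0.54, "claw": 5},
    {"dx": -28, "dy": -22.4, "dz": 0, "wz": -0.63, "claw": 5},
    {"dx": -32, "dy": -25.6, "dz": 0, "wz": -0.72, "claw": 5},
    {"dx": -36, "dy": -28.8, "dz": 0, "wz": -0.8, "claw": 5},
    {"dx": -38, "dy": -30.8, "dz": 0, "wz": -0.85, "claw": 5}
  ]
}}

```text
$.targets[0]: bad value
```

Run:
```python
from h import *
snap('wrist','w1'); go([.50,.194,.2],18.7)
```

```text
cm [-67.18 -53.38   1.87] w [-8.0000e-04  1.1000e-03 -1.4283e+00] | t 0.15 tcp [ 0.3274 -0.6465  0.2179] F [-0.2 -0.1  0.1] g 0.09254428066264887
```

Emit:
{"api": "step_arm", "payload": {
  "targets": [
    {"dx": -4, "dy": -3.2, "dz": 0, "wx": 0, "wy": 0, "wz": -0.09, "claw": 5},
    {"dx": -8, "dy": -6.4, "dz": 0, "wx": 0, "wy": 0, "wz": -0.18, "claw": 5},
    {"dx": -12, "dy": -9.6, "dz": 0, "wx": 0, "wy": 0, "wz": -0.27, "claw": 5},
    {"dx": -16, "dy": -12.8, "dz": 0, "wx": 0, "wy": 0, "wz": -0.36, "claw": 5},
    {"dx": -20, "dy": -16, "dz": 0, "wx": 0, "wy": 0, "wz": -0.45, "claw": 5},
    {"dx": -24, "dy": -19.2, "dz": 0, "wx": 0, "wy": 0, "wz": -0.54, "claw": 5},
    {"dx": -28, "dy": -22.4, "dz": 0, "wx": 0, "wy": 0, "wz": -0.63, "claw": 5},
    {"dx": -32, "dy": -25.6, "dz": 0, "wx": 0, "wy": 0, "wz": -0.72, "claw": 5},
    {"dx": -36, "dy": -28.8, "dz": 0, "wx": 0, "wy": 0, "wz": -0.8, "claw": 5},
    {"dx": -38, "dy": -30.8, "dz": 0, "wx": 0, "wy": 0, "wz": -0.85, "claw": 5}
  ]
}}

```text
time: 1.15
tool_pos: [0.4303, -0.1656, 0.2185]
tool_rot: [[0.97, -0.245, -0.001], [-0.245, -0.97, 0.001], [-0.001, -0.001, -1.0]]
ft_force: [1.7, -0.1, -0.4]
gripper_width: 0.0501
```

Run:
```python
from h import *
snap('wrist','w1'); go([.50,.194,.2],18.7)
```

```text
cm [ -1.85 -36.     2.01] w [-0.0034 -0.0012 -0.5661] | t 1.2 tcp [ 0.4325 -0.1602  0.2188] F [2.1 4.7 0.3] g 0.05016064788795693
```

Emit:
{"api": "step_arm", "payload": {
  "targets": [
    {"dx": -0.2, "dy": -4, "dz": 0, "wx": 0, "wy": 0, "wz": -0.07, "claw": 5},
    {"dx": -0.4, "dy": -8, "dz": 0, "wx": 0, "wy": 0, "wz": -0.14, "claw": 5},
    {"dx": -0.6, "dy": -12, "dz": 0, "wx": 0, "wy": 0, "wz": -0.21, "claw": 5},
    {"dx": -0.8, "dy": -16, "dz": 0, "wx": 0, "wy": 0, "wz": -0.28, "claw": 5},
    {"dx": -1.0, "dy": -20, "dz": 0.5, "wx": 0, "wy": 0, "wz": -0.35, "claw": 5},
    {"dx": -1.2, "dy": -24, "dz": 1, "wx": 0, "wy": 0, "wz": -0.42, "claw": 5},
    {"dx": -1.4, "dy": -28, "dz": 1.5, "wx": 0, "wy": 0, "wz": -0.49, "claw": 5},
    {"dx": -1.6, "dy": -32, "dz": 2, "wx": 0, "wy": 0, "wz": -0.566, "claw": 5},
    {"dx": -1.8, "dy": -36, "dz": 2, "wx": -0.003, "wy": -0.001, "wz": -0.566, "claw": 5},
    {"dx": -1.8, "dy": -36, "dz": 2, "wx": -0.003, "wy": -0.001, "wz": -0.566, "claw": 5}
  ]
}}

```text
time: 2.2
tool_pos: [0.501, 0.1998, 0.2001]
tool_rot: [[0.945, 0.326, 0.001], [0.326, -0.945, 0.004], [0.002, -0.004, -1.0]]
ft_force: [-0.4, -0.2, -0.8]
gripper_width: 0.0501
```

Run:
```python
from h import *
w=snap('wrist','w2'); snap('top','top1'); snap('side','side1'); go([.511,.1945,.08],18.7)
a=ld('w1')['pixels']; cv2.imwrite('pics/c3.png',cv2.resize(np.hstack([a,w['pixels']]),(800,300),interpolation=cv2.INTER_AREA))
```

```text
cm [ 1.08  0.21 11.97] w [ 0.0003  0.0008 -0.0002] | t 2.35 tcp [0.5002 0.1931 0.1997] F [ 0.7 -1.3  0.1] g 0.050164228776079345
```

View pics/c3.png

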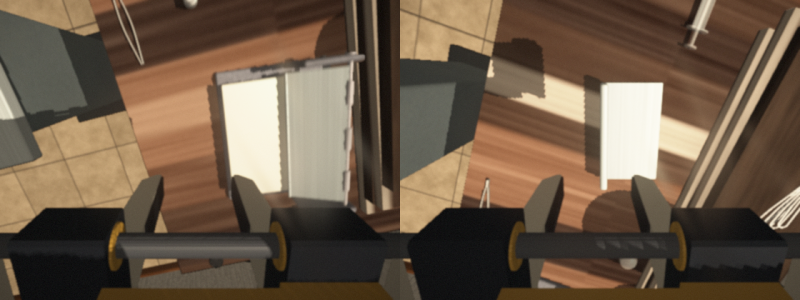

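Run:
```python
from h import *
a=ld('w2')['pixels'][100:280,260:390]; A=cv2.resize(a,None,fx=3.3,fy=3.3,interpolation=cv2.INTER_CUBIC)
b=ld('w1')['pixels'][60:300,280:510]; B=cv2.resize(b,(569,594),interpolation=cv2.INTER_CUBIC)
C=np.hstack([A,B]); C=C[:, :]; print(A.shape,B.shape)
cv2.imwrite('pics/c4.png',cv2.resize(C,None,fx=.8,fy=.8,interpolation=cv2.INTER_AREA)); print(.8*np.array(C.shape))
```

```text
(594, 429, 3) (594, 569, 3)
[475.2 798.4   2.4]
```

View pics/c4.png

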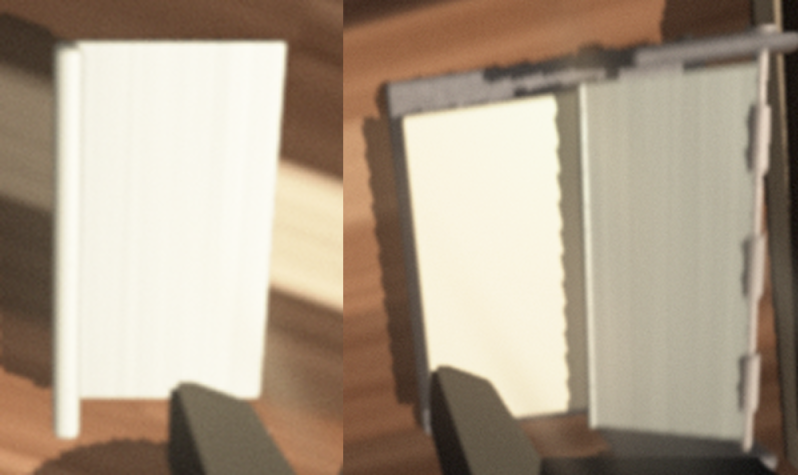

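Run:
```python
from h import *
W1=ld('w1');W=ld('w2');T=ld('top0');S=ld('side0')
t=lambda u,v:(T,185+(u+.5)/4-.5,145+(v+.5)/4-.5)
s=lambda u,v:(S,180+(u+.5)/3.3-.5,130+(v+.5)/3.3-.5)
w=lambda u,v:(W,260+(u+.5)/2.64-.5,100+(v+.5)/2.64-.5)
v=lambda a,b:(W1,280+(a-343+.5)/1.979-.5,60+(b+.5)/1.979-.5)
P=dict(leafL=(w(287,41),t(33,157),s(50,553)),leafR=(w(261,398),t(198,105),s(97,405)),lipTopRf=(w(56,438),t(226,180)),lipTopLf=(w(57,46),t(56,236)),
bedFL=(v(403,117),t(513,246),s(398,237)),plL=(v(582,83),t(520,152)),plR=(v(592,428),t(738,172)))
for k,o in P.items():
    X,e=tri(o); print(k,X.round(4),[q.tolist() for q in e])
Z=lambda o,z: onz(*o,z)
print([Z(w(*q),z).round(4) for q,z in [((287,41),.004),((261,398),.004),((56,438),.044),((78,438),.044),((57,46),.044)]])
print([Z(v(*q),z).round(4) for q,z in [((403,117),.032),((428,350),.032),((582,83),.04),((592,428),.04)]])
```

```text
leafL [0.5674 0.2925 0.0044] [[-0.7, 0.7], [-0.1, 0.3], [-0.7, -0.2]]
leafR [0.6158 0.1515 0.004 ] [[-1.2, -0.6], [0.1, -0.2], [-0.3, -0.1]]
lipTopRf [0.5314 0.1234 0.0437] [[-0.6, -0.6], [0.1, -0.2]]
lipTopLf [0.4835 0.2638 0.0418] [[0.1, 0.3], [-0.1, 0.0]]
bedFL [ 0.4754 -0.1143  0.0284] [[-1.9, 1.4], [-0.1, -0.2], [-0.6, 0.0]]
plL [ 0.6244 -0.1357 -0.1404] [[0.2, 0.4], [-0.2, 0.1]]
plR [ 0.5396 -0.3058  0.0365] [[-4.3, -0.7], [0.3, -1.3]]
[array([0.568 , 0.2934, 0.004 ]), array([0.6174, 0.1512, 0.004 ]), array([0.5322, 0.1231, 0.044 ]), array([0.5403, 0.1259, 0.044 ]), array([0.4832, 0.2642, 0.044 ])]
[array([ 0.4773, -0.1132,  0.032 ]), array([ 0.4634, -0.24  ,  0.032 ]), array([ 0.5643, -0.1182,  0.04  ]), array([ 0.5432, -0.3057,  0.04  ])]
```

Emit:
{"api": "step_arm", "payload": {
  "targets": [
    {"dx": 1.1, "dy": 0.2, "dz": 3, "wx": 0, "wy": 0, "wz": -0.003, "claw": 5},
    {"dx": 1.1, "dy": 0.2, "dz": 6, "wx": 0, "wy": 0, "wz": -0.003, "claw": 5},
    {"dx": 1.1, "dy": 0.2, "dz": 9, "wx": 0, "wy": 0, "wz": -0.003, "claw": 5},
    {"dx": 1.1, "dy": 0.2, "dz": 12, "wx": 0, "wy": 0, "wz": -0.003, "claw": 5},
    {"dx": 1.1, "dy": 0.2, "dz": 12, "wx": 0, "wy": 0, "wz": -0.003, "claw": 5},
    {"dx": 1.1, "dy": 0.2, "dz": 12, "wx": 0, "wy": 0, "wz": -0.003, "claw": 5}
  ]
}}

```text
time: 2.95
tool_pos: [0.5111, 0.1934, 0.08]
tool_rot: [[0.947, 0.322, -0.002], [0.322, -0.947, -0.001], [-0.002, 0.001, -1.0]]
ft_force: [-0.1, -0.3, -0.3]
gripper_width: 0.0502
```

Run:
```python
from h import *
go([.5116,.1948,.009],18.9)
```

```text
cm [ 0.11 -0.12  7.1 ] w [ 0.0009  0.002  -0.0019] | t 2.95 tcp [0.5111 0.1934 0.08  ] F [-0.1 -0.3 -0.3] g 0.05021897063952652
```

Emit:
{"api": "step_arm", "payload": {
  "targets": [
    {"dx": 0.1, "dy": -0.1, "dz": 2, "wx": 0.001, "wy": 0.002, "wz": -0.002, "claw": 4.5},
    {"dx": 0.1, "dy": -0.1, "dz": 4, "wx": 0.001, "wy": 0.002, "wz": -0.002, "claw": 4},
    {"dx": 0.1, "dy": -0.1, "dz": 6, "wx": 0.001, "wy": 0.002, "wz": -0.002, "claw": 3.5},
    {"dx": 0.1, "dy": -0.1, "dz": 7.1, "wx": 0.001, "wy": 0.002, "wz": -0.002, "claw": 3},
    {"dx": 0.1, "dy": -0.1, "dz": 7.1, "wx": 0.001, "wy": 0.002, "wz": -0.002, "claw": 3},
    {"dx": 0.1, "dy": -0.1, "dz": 7.1, "wx": 0.001, "wy": 0.002, "wz": -0.002, "claw": 3}
  ]
}}

```text
time: 3.55
tool_pos: [0.5122, 0.1947, 0.0101]
tool_rot: [[0.946, 0.324, 0.001], [0.324, -0.946, 0.0], [0.001, -0.0, -1.0]]
ft_force: [-0.5, -0.0, 0.5]
gripper_width: 0.0301
```

Run:
```python
from h import *
go([.5116,.1948,.009],18.9)
w=snap('wrist','w3'); cv2.imwrite('pics/w3v.png',w['pixels'])
```

```text
cm [-0.05 -0.03  0.11] w [-0.     -0.0012 -0.0003] | t 3.55 tcp [0.5122 0.1947 0.0101] F [-0.5 -0.   0.5] g 0.030111905846880973
```

View pics/w3v.png

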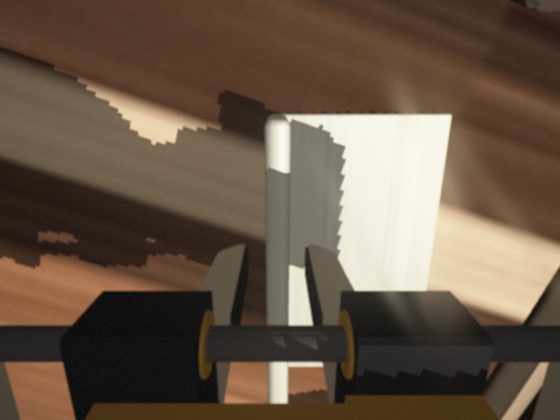

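Emit:
{"api": "step_arm", "payload": {
  "targets": [
    {"dx": 0, "dy": 0, "dz": 0.1, "wx": 0, "wy": 0, "wz": 0, "claw": 2},
    {"dx": 0, "dy": 0, "dz": 0.1, "wx": 0, "wy": 0, "wz": 0, "claw": 1},
    {"dx": 0, "dy": 0, "dz": 0.1, "wx": 0, "wy": 0, "wz": 0, "claw": 0.2},
    {"dx": 0, "dy": 0, "dz": 0.1, "wx": 0, "wy": 0, "wz": 0, "claw": 0.2},
    {"dx": 0, "dy": 0, "dz": 0.1, "wx": 0, "wy": 0, "wz": 0, "claw": 0.2},
    {"dx": 0, "dy": 0, "dz": 0.1, "wx": 0, "wy": 0, "wz": 0, "claw": 0.2},
    {"dx": 0, "dy": 0, "dz": 0.1, "wx": 0, "wy": 0, "wz": 0, "claw": 0.2}
  ]
}}

```text
time: 4.3
tool_pos: [0.5125, 0.1948, 0.0096]
tool_rot: [[0.946, 0.324, 0.002], [0.324, -0.946, 0.001], [0.002, -0.0, -1.0]]
ft_force: [0.7, -1.4, 6.1]
gripper_width: 0.01
```

Run:
```python
from h import *
go([.5116,.1948,.16],18.9)
```

```text
cm [ -0.06  -0.03 -15.04] w [-0.     -0.0022 -0.0003] | t 4.3 tcp [0.5125 0.1948 0.0096] F [ 0.7 -1.4  6.1] g 0.010018005616714037
```

Emit:
{"api": "step_arm", "payload": {
  "targets": [
    {"dx": 0, "dy": 0, "dz": -2, "wx": 0, "wy": 0, "wz": 0, "claw": 0.2},
    {"dx": 0, "dy": 0, "dz": -5, "wx": 0, "wy": 0, "wz": 0, "claw": 0.2},
    {"dx": 0, "dy": 0, "dz": -8, "wx": 0, "wy": 0, "wz": 0, "claw": 0.2},
    {"dx": 0, "dy": 0, "dz": -11, "wx": 0, "wy": 0, "wz": 0, "claw": 0.2},
    {"dx": 0, "dy": 0, "dz": -12, "wx": 0, "wy": 0, "wz": 0, "claw": 0.2},
    {"dx": 0, "dy": 0, "dz": -12, "wx": 0, "wy": 0, "wz": 0, "claw": 0.2}
  ]
}}

```text
time: 4.9
tool_pos: [0.5129, 0.1947, 0.1305]
tool_rot: [[0.946, 0.323, 0.004], [0.323, -0.946, 0.001], [0.004, -0.0, -1.0]]
ft_force: [-0.1, 0.6, -2.0]
gripper_width: 0.0099
```

Run:
```python
from h import *
go(fr(-.125,0,.13,[.5496,-.2111],-5.8),-5.8)
```

```text
cm [-21.    34.38  -0.04] w [-0.001  -0.0044  0.4301] | t 4.9 tcp [0.5129 0.1947 0.1305] F [-0.1  0.6 -2. ] g 0.009915908801849161
```

Emit:
{"api": "step_arm", "payload": {
  "targets": [
    {"dx": -2.3, "dy": 3.8, "dz": 0, "wx": 0, "wy": 0, "wz": 0.05, "claw": 0.2},
    {"dx": -4.7, "dy": 7.6, "dz": 0, "wx": 0, "wy": 0, "wz": 0.1, "claw": 0.2},
    {"dx": -7, "dy": 11.5, "dz": 0, "wx": 0, "wy": 0, "wz": 0.15, "claw": 0.2},
    {"dx": -9.4, "dy": 15.3, "dz": 0, "wx": 0, "wy": 0, "wz": 0.2, "claw": 0.2},
    {"dx": -11.7, "dy": 19.2, "dz": 0, "wx": 0, "wy": 0, "wz": 0.25, "claw": 0.2},
    {"dx": -14, "dy": 23, "dz": 0, "wx": 0, "wy": 0, "wz": 0.3, "claw": 0.2},
    {"dx": -16.4, "dy": 26.8, "dz": 0, "wx": 0, "wy": 0, "wz": 0.36, "claw": 0.2},
    {"dx": -18.7, "dy": 30.6, "dz": 0, "wx": -0.001, "wy": -0.004, "wz": 0.43, "claw": 0.2},
    {"dx": -21, "dy": 34.4, "dz": 0, "wx": -0.001, "wy": -0.004, "wz": 0.43, "claw": 0.2},
    {"dx": -21, "dy": 34.4, "dz": 0, "wx": -0.001, "wy": -0.004, "wz": 0.43, "claw": 0.2}
  ]
}}

```text
time: 5.9
tool_pos: [0.4222, -0.2044, 0.1278]
tool_rot: [[0.994, -0.11, -0.003], [-0.11, -0.994, -0.001], [-0.003, 0.001, -1.0]]
ft_force: [-0.4, 1.1, -1.9]
gripper_width: 0.01
```

Emit:
{"api": "step_arm", "payload": {
  "targets": [
    {"dx": 0, "dy": 0, "dz": 0, "wx": 0, "wy": 0, "wz": 0, "claw": 0.2},
    {"dx": 0, "dy": 0, "dz": 0, "wx": 0, "wy": 0, "wz": 0, "claw": 0.2}
  ]
}}

```text
time: 6.1
tool_pos: [0.4216, -0.2039, 0.1267]
tool_rot: [[0.994, -0.11, -0.005], [-0.11, -0.994, -0.0], [-0.005, 0.001, -1.0]]
ft_force: [0.3, -0.5, -0.6]
gripper_width: 0.0101
```

Run:
```python
from h import *
go(fr(-.125,0,.13,[.5496,-.2111],-5.8),-5.8)
w=snap('wrist','w4');s=snap('side','s4');t=snap('top','t4')
a=w['pixels'][:,130:470]; b=s['pixels'][130:290,240:370]
print(cv2.resize(a,None,fx=1.18,fy=1.18).shape)
C=np.hstack([cv2.resize(a,(401,496)),cv2.resize(b,(399,491))[:491].copy()if 0 else cv2.resize(b,(399,496))])
cv2.imwrite('pics/c5.png',C)
```

```text
cm [ 0.3  -0.58 -0.33] w [ 0.0007  0.0052 -0.0088] | t 6.1 tcp [ 0.4216 -0.2039  0.1267] F [ 0.3 -0.5 -0.6] g 0.010058627047281362
(496, 401, 3)
```

View pics/c5.png

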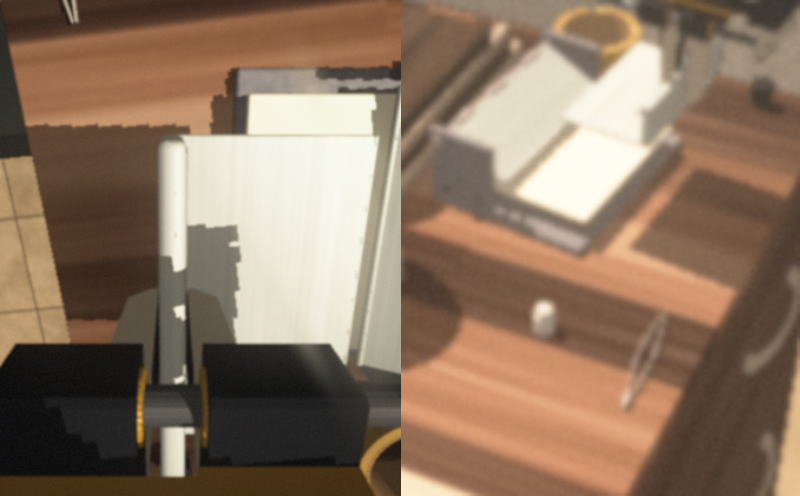

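Run:
```python
from h import *
w=ld('w4'); a=w['pixels'][40:320,300:560]; A=cv2.resize(a,None,fx=2.1,fy=2.1,interpolation=cv2.INTER_CUBIC); cv2.imwrite('pics/c6.png',A)
print(A.shape)
```

```text
(588, 546, 3)
```

View pics/c6.png

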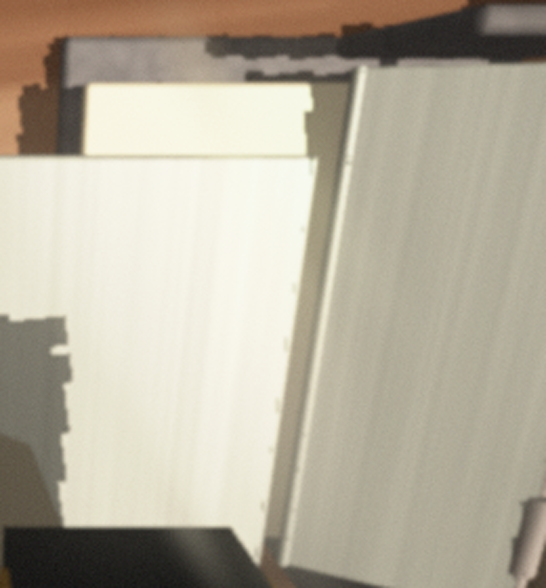

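Run:
```python
from h import *
W=ld('w4'); w=lambda u,v:(W,300+(u+.5)/2.1-.5,40+(v+.5)/2.1-.5)
for n,q,z in [('plL',(352,68),.04),('plR',(282,565),.04),('bedFL',(85,83),.032),('bedL',(305,83),.032),('leafL',(317,157),.1267-.0096+.004),('leafR?',(262,565),.121),('lipL',(0,157),.121)]:
    X=onz(*w(*q),z); print(n,X.round(4),'in lap',fr(*(X[:2]-[.5496,-.2111]),0,[0,0],5.8)[:2].round(4))
    if n=='leafL': print(' in tool',(np.array(arm.get_state()['tool_rot']).T@(X-arm.get_state()['tool_pos'])).round(4))
T=ld('top0');t=lambda u,v:(T,185+(u+.5)/4-.5,145+(v+.5)/4-.5)
for q in [(522,144),(740,162)]:print(onz(*t(*q),.04).round(4))
```

```text
plL [ 0.5615 -0.1197  0.04  ] in lap [0.0026 0.0921]
plR [ 0.5434 -0.3063  0.04  ] in lap [ 0.0034 -0.0954]
bedFL [ 0.476  -0.1145  0.032 ] in lap [-0.0829  0.0887]
bedL [ 0.5501 -0.1227  0.032 ] in lap [-0.0084  0.088 ]
leafL [ 0.5127 -0.139   0.1211] in lap [-0.044  0.068]
 in tool [ 0.0828 -0.0734  0.006 ]
leafR? [ 0.5019 -0.2469  0.121 ] in lap [-0.0438 -0.0404]
lipL [ 0.4402 -0.131   0.121 ] in lap [-0.1169  0.0687]
[ 0.561  -0.1243  0.04  ]
[ 0.5425 -0.3061  0.04  ]
```

Run:
```python
from h import *
go(fr(-.093,0.001,.065,[.552,-.2113],-5.8),-5.8)
```

```text
cm [ 3.68 -0.61  6.23] w [ 0.0008  0.0037 -0.0064] | t 6.25 tcp [ 0.4225 -0.203   0.1275] F [ 1.1 -0.2 -0.6] g 0.00971261142152749
```

Emit:
{"api": "step_arm", "payload": {
  "targets": [
    {"dx": 1.5, "dy": -0.3, "dz": 1.5, "wx": 0.001, "wy": 0.004, "wz": -0.006, "claw": 0.2},
    {"dx": 3, "dy": -0.6, "dz": 3, "wx": 0.001, "wy": 0.004, "wz": -0.006, "claw": 0.2},
    {"dx": 3.7, "dy": -0.6, "dz": 4.5, "wx": 0.001, "wy": 0.004, "wz": -0.006, "claw": 0.2},
    {"dx": 3.7, "dy": -0.6, "dz": 6.2, "wx": 0.001, "wy": 0.004, "wz": -0.006, "claw": 0.2},
    {"dx": 3.7, "dy": -0.6, "dz": 6.2, "wx": 0.001, "wy": 0.004, "wz": -0.006, "claw": 0.2},
    {"dx": 3.7, "dy": -0.6, "dz": 6.2, "wx": 0.001, "wy": 0.004, "wz": -0.006, "claw": 0.2},
    {"dx": 3.7, "dy": -0.6, "dz": 6.2, "wx": 0.001, "wy": 0.004, "wz": -0.006, "claw": 0.2}
  ]
}}

```text
time: 6.95
tool_pos: [0.4598, -0.2009, 0.0659]
tool_rot: [[0.995, -0.101, 0.001], [-0.101, -0.995, -0.0], [0.001, -0.0, -1.0]]
ft_force: [0.7, 0.2, -1.1]
gripper_width: 0.0101
```

Run:
```python
from h import *
go(fr(-.093,0.001,.0405,[.552,-.2113],-5.8),-5.8)
w=snap('wrist','w5'); a=w['pixels'][40:320,300:560]; A=cv2.resize(a,None,fx=2.1,fy=2.1,interpolation=cv2.INTER_CUBIC); 
b=snap('side','s5')['pixels'][130:230,240:340]
C=np.hstack([cv2.resize(A,(400,431)),cv2.resize(b,(400,431))]);cv2.imwrite('pics/c7.png',C)
```

```text
cm [-0.02 -0.    2.54] w [-0.     -0.0008 -0.0001] | t 6.95 tcp [ 0.4598 -0.2009  0.0659] F [ 0.7  0.2 -1.1] g 0.010065264379580365
```

View pics/c7.png

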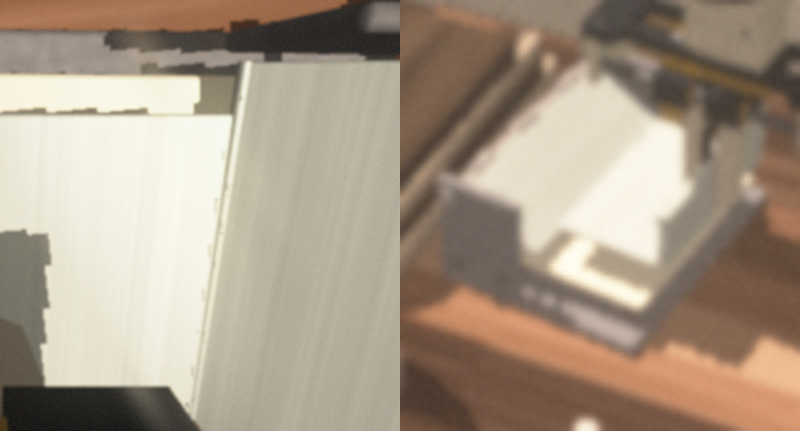

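Run:
```python
from h import *
W=ld('w5'); w=lambda u,v:(W,300+(u+.5)/1.5385-.5,40+(v+.5)/1.5385-.5)
for n,q,z in [('plL',(239,65),.04),('bedL',(100,75),.032),('leafL',(231,115),.0603)]:
    X=onz(*w(*q),z); print(n,X.round(4),'in lap',fr(*(X[:2]-[.552,-.2113]),0,[0,0],5.8)[:2].round(4))
```

```text
plL [ 0.562  -0.1206  0.04  ] in lap [0.0008 0.0912]
bedL [ 0.5165 -0.1191  0.032 ] in lap [-0.0446  0.0882]
leafL [ 0.5503 -0.1352  0.0603] in lap [-0.0094  0.0755]
```

Emit:
{"api": "step_arm", "payload": {
  "targets": [
    {"dx": 0, "dy": 0, "dz": 0.6, "wx": 0, "wy": -0.001, "wz": 0, "claw": 0.2},
    {"dx": 0, "dy": 0, "dz": 1.2, "wx": 0, "wy": -0.001, "wz": 0, "claw": 0.2},
    {"dx": 0, "dy": 0, "dz": 1.8, "wx": 0, "wy": -0.001, "wz": 0, "claw": 0.2},
    {"dx": 0, "dy": 0, "dz": 2.2, "wx": 0, "wy": -0.001, "wz": 0, "claw": 0.2},
    {"dx": 0, "dy": 0, "dz": 2.3, "wx": 0, "wy": -0.001, "wz": 0, "claw": 0.2},
    {"dx": 0, "dy": 0, "dz": 2.3, "wx": 0, "wy": -0.001, "wz": 0, "claw": 0.2}
  ]
}}

```text
time: 7.65
tool_pos: [0.4598, -0.2011, 0.0427]
tool_rot: [[0.995, -0.101, -0.0], [-0.101, -0.995, 0.0], [-0.0, 0.0, -1.0]]
ft_force: [0.2, -0.1, -0.1]
gripper_width: 0.0099
```

Emit:
{"api": "step_arm", "payload": {
  "targets": [
    {"dx": 0, "dy": 0, "dz": 0.1, "wx": 0, "wy": 0, "wz": 0, "claw": 0.2},
    {"dx": 0, "dy": 0, "dz": 0.2, "wx": 0, "wy": 0, "wz": 0, "claw": 0.2},
    {"dx": 0, "dy": 0, "dz": 0.3, "wx": 0, "wy": 0, "wz": 0, "claw": 0.2},
    {"dx": 0, "dy": 0, "dz": 0.3, "wx": 0, "wy": 0, "wz": 0, "claw": 0.2},
    {"dx": 0, "dy": 0, "dz": 0.3, "wx": 0, "wy": 0, "wz": 0, "claw": 0.2}
  ]
}}

```text
time: 8.15
tool_pos: [0.4599, -0.2011, 0.0398]
tool_rot: [[0.995, -0.101, 0.0], [-0.101, -0.995, -0.0], [0.0, 0.0, -1.0]]
ft_force: [-0.1, 0.1, 0.6]
gripper_width: 0.0102
```

Run:
```python
from h import *
go(fr(-.064,0.001,.0397,[.552,-.2113],-5.8),-5.8)
```

```text
cm [ 2.86 -0.01  0.01] w [ 0.     -0.     -0.0003] | t 8.15 tcp [ 0.4599 -0.2011  0.0398] F [-0.1  0.1  0.6] g 0.010181375720264245
```

Emit:
{"api": "step_arm", "payload": {
  "targets": [
    {"dx": 0.4, "dy": 0, "dz": 0, "wx": 0, "wy": 0, "wz": 0, "claw": 0.2},
    {"dx": 0.8, "dy": 0, "dz": 0, "wx": 0, "wy": 0, "wz": 0, "claw": 0.2},
    {"dx": 1.2, "dy": 0, "dz": 0, "wx": 0, "wy": 0, "wz": 0, "claw": 0.2},
    {"dx": 1.6, "dy": 0, "dz": 0, "wx": 0, "wy": 0, "wz": 0, "claw": 0.2},
    {"dx": 2.0, "dy": 0, "dz": 0, "wx": 0, "wy": 0, "wz": 0, "claw": 0.2},
    {"dx": 2.4, "dy": 0, "dz": 0, "wx": 0, "wy": 0, "wz": 0, "claw": 0.2},
    {"dx": 2.8, "dy": 0, "dz": 0, "wx": 0, "wy": 0, "wz": 0, "claw": 0.2},
    {"dx": 2.8, "dy": 0, "dz": 0, "wx": 0, "wy": 0, "wz": 0, "claw": 0.2},
    {"dx": 2.8, "dy": 0, "dz": 0, "wx": 0, "wy": 0, "wz": 0, "claw": 0.2}
  ]
}}

```text
time: 9.05
tool_pos: [0.4886, -0.2039, 0.0399]
tool_rot: [[0.995, -0.101, 0.001], [-0.101, -0.995, -0.0], [0.001, -0.0, -1.0]]
ft_force: [1.4, 0.0, 0.3]
gripper_width: 0.0097
```

Run:
```python
from h import *
go(fr(-.064,0.001,.0357,[.552,-.2113],-5.8),-5.8)
w=snap('wrist','w6'); a=w['pixels'][40:320,250:510]; A=cv2.resize(a,None,fx=2.1,fy=2.1,interpolation=cv2.INTER_CUBIC); 
b=snap('side','s6')['pixels'][130:230,240:340]
C=np.hstack([cv2.resize(A,(400,431)),cv2.resize(b,(400,431))]);cv2.imwrite('pics/c8.png',C)
```

```text
cm [-0.02 -0.01  0.42] w [-0.0001 -0.0015 -0.0002] | t 9.05 tcp [ 0.4886 -0.2039  0.0399] F [1.4 0.  0.3] g 0.009678685319249225
```

View pics/c8.png

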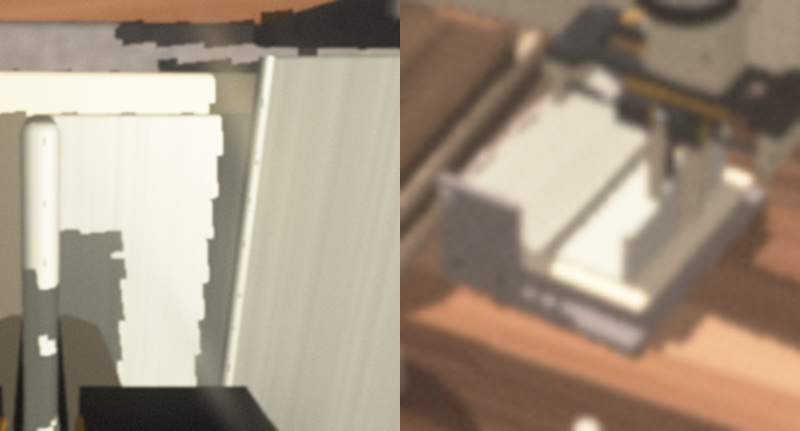

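Run:
```python
from h import *
W=ld('w6'); w=lambda u,v:(W,250+(u+.5)/1.5385-.5,40+(v+.5)/1.5385-.5)
f=lambda X:fr(*(X[:2]-[.552,-.2113]),0,[0,0],5.8)[:2].round(4)
for n,q,z in [('plL',(261,58),.04),('plR',(224,385),.04),('bedL',(100,73),.0305),('leafLend',(180,116),.0343),('lipf',(22,150),.0743),('lipb',(59,150),.0743)]:
    print(n,f(onz(*w(*q),z)))
```

```text
plL [0.0006 0.092 ]
plR [ 0.0008 -0.0176]
bedL [-0.0459  0.0881]
leafLend [-0.0206  0.0751]
lipf [-0.0692  0.0689]
lipb [-0.0601  0.0689]
```

Emit:
{"api": "step_arm", "payload": {
  "targets": [
    {"dx": 0, "dy": 0, "dz": 0.1, "wx": 0, "wy": -0.001, "wz": 0, "claw": 0.2},
    {"dx": 0, "dy": 0, "dz": 0.2, "wx": 0, "wy": -0.001, "wz": 0, "claw": 0.2},
    {"dx": 0, "dy": 0, "dz": 0.3, "wx": 0, "wy": -0.001, "wz": 0, "claw": 0.2},
    {"dx": 0, "dy": 0, "dz": 0.4, "wx": 0, "wy": -0.001, "wz": 0, "claw": 0.2},
    {"dx": 0, "dy": 0, "dz": 0.4, "wx": 0, "wy": -0.001, "wz": 0, "claw": 0.2},
    {"dx": 0, "dy": 0, "dz": 0.4, "wx": 0, "wy": -0.001, "wz": 0, "claw": 0.2}
  ]
}}

```text
time: 9.75
tool_pos: [0.4882, -0.2039, 0.036]
tool_rot: [[0.995, -0.101, -0.0], [-0.101, -0.995, -0.0], [-0.0, 0.0, -1.0]]
ft_force: [0.0, 0.4, 5.2]
gripper_width: 0.01
```

Emit:
{"api": "step_arm", "payload": {
  "targets": [
    {"dx": 0, "dy": 0, "dz": 0, "wx": 0, "wy": 0, "wz": 0, "claw": 0.2},
    {"dx": 0, "dy": 0, "dz": 0, "wx": 0, "wy": 0, "wz": 0, "claw": 0.2},
    {"dx": 0, "dy": 0, "dz": 0, "wx": 0, "wy": 0, "wz": 0, "claw": 0.2},
    {"dx": 0, "dy": 0, "dz": 0, "wx": 0, "wy": 0, "wz": 0, "claw": 0.2},
    {"dx": 0, "dy": 0, "dz": 0, "wx": 0, "wy": 0, "wz": 0, "claw": 0.2}
  ]
}}

```text
time: 10.25
tool_pos: [0.4882, -0.2039, 0.036]
tool_rot: [[0.995, -0.101, -0.0], [-0.101, -0.995, -0.0], [-0.0, 0.0, -1.0]]
ft_force: [-0.5, 0.3, 5.1]
gripper_width: 0.0097
```

Run:
```python
from h import *
go(fr(-.064,0.001,.0357,[.552,-.2113],-5.8),-5.8)
w=snap('wrist','w7'); a=w['pixels'][40:320,250:510]
b=snap('side','s7')['pixels'][130:230,240:340]
C=np.hstack([cv2.resize(a,(400,431),interpolation=cv2.INTER_CUBIC),cv2.resize(b,(400,431))]);cv2.imwrite('pics/c9.png',C)
```

```text
cm [ 0.02 -0.01  0.03] w [ 0.0001  0.     -0.0002] | t 10.25 tcp [ 0.4882 -0.2039  0.036 ] F [-0.5  0.3  5.1] g 0.009657027740207904
```

View pics/c9.png

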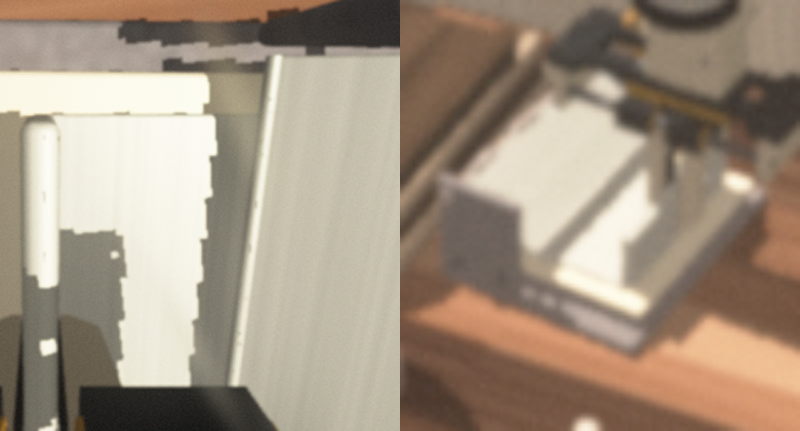

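The picture shows the leaf tucked evenly under the plate edge, which runs from (270,58) to (235,385). The plate is down, the strip is square to it, and the bed has sunk below the rails.

```bash
python3 -c "
from workcell import arm
print(arm.job_done())"
```

```text
the job is handed in; nothing more can be done
None
```

I gripped the strip by its lip and laid it on the bed in front of the splash plate. I then slid the leaf under the plate's edge, pressed down and handed the job in at about 10.3 s, still gripping. No verdict was reported.

- **Position:** The free edge is about 20 mm past the plate's front edge, within about 1 mm of centre and square to about 0.5°. These come from the wrist picture taken after the slide, before the final press. The tool barely moved sideways during the press.
- **Press:** The bed is down about 5.5–6 mm. The tool height gives 5.6 mm, and the upward force of 5.1 N plus about 1 N of strip weight agrees.
- **Grip and plate:** The fingers read about 9.7–10 mm on the 10 mm lip and the tool is vertical. The last picture shows the plate down.
- **Disagreements:**
    - Two-view triangulation put the bed about 3–4 mm lower than the stated 32 mm. The contact force agreed with 32 mm.
    - My first estimate of the plate's edge was about 2–3 mm out in x. I corrected it from the wrist camera before sliding.
    - I discarded one wrist picture taken while the arm was still moving.
- **Not measured:** I didn't re-measure where the other objects ended up. The arm passed well above them, and the recorded forces show no unexpected contact.

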